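Step the near-field probe up by one turn of the hand wheel

TASK

Raise the near-field probe by one measuring step: with the fingertips push the black hand wheel on top of its slide round by the red upright handle, clockwise seen from above, through exactly one full turn, so that the handle stops where it started. Only push the handle, do not grip or force it, and do not go well past the full turn; leave the circuit board and everything else on the bench where it is.

Things in the scene. Friction and masses are not known exactly. Their poses are not given: they have to be found in the camera images.
- handwheel (a joint): angle of the black hand wheel about its vertical axis, rad, growing clockwise seen from above; starts anywhere from 0 to 5.5, one turn adds 6.283. Wheel 125 mm across (rim 15 mm thick on a circle of radius 55 mm, three spokes); top of the rim 214.5 mm above the bench. It turns stiffly (0.15 N m, about 3 N at the handle), does not coast, stays where left; each turn raises the probe 5 mm.
- wheel_axis (a point): top centre of the wheel's hub, on the wheel's vertical axis, 221 mm above the bench (hub 34 mm across); the slide (aluminium, on a 140 x 150 mm base) and wheel stand fixed, at a place and yaw that differ each time
- handle: the red revolving handle that stands upright on the wheel's rim, 55 mm from the wheel's axis: a round grip 23 mm across and 50 mm tall, free to spin on its bolt. Origin: centre of its lower end, 217.5 mm above the bench; its top is at 267.5 mm. Its own spin says nothing about the wheel.
- probe_tip (a point): lowest point of the blue loop probe on the slide's boom, 142 mm to the side of the wheel's axis (towards the slide's own +y) and 24 to 28.5 mm above the bench at the start, over the circuit board; rises 5 mm for each clockwise turn. Not to be touched.
- board: loose green circuit board under test, 85 x 56 mm, 19 mm tall, lying under the probe. Origin: centre of its underside, x along its length. Leave alone.
- wrench: loose steel wrench 140 mm long lying beside the slide. Leave alone.
- phone: loose black phone 150 x 72 x 8 mm, origin at the centre of its underside. Leave alone.
- mouse: loose black computer mouse 100 x 58 mm, 33 mm tall, origin at the centre of its underside. Leave alone.
- mug: loose white mug, 80 mm across, 92 mm tall, origin at the centre of its underside. Leave alone.
- screwdriver: loose blue-handled screwdriver 180 mm long, lying. Leave alone.
- case: loose grey closed adapter case 110 x 80 x 30 mm, origin at the centre of its underside. Leave alone.
- dongle: loose blue USB stick 53 x 18 x 9 mm. Leave alone.
- carriage: the grey block on the slide's guide rods that carries the aluminium boom and the probe. Origin: centre of the block, 86 to 90.5 mm above the bench at the start on the wheel's axis. Not to be touched.

How it is judged:
By the outcome, as a careful person would: the job done as asked, in the order asked, and still so for the second after the job is handed in, with the robot touching nothing.
It also fails if it takes over 58 s, if anything falls off the work surface, if the arm or the gripper's body presses on something with over 40 N, if the wrist force passes 120 N, or if a joint passes its speed limit or range.

ROBOT

A 6-joint arm with a two-finger parallel gripper is mounted at the origin on the work surface. World frame = base frame: x ahead of the robot, y to its left, z up, the work surface at z = 0. Lengths are in m, angles in degrees, forces in N, time in s.
With the tool pointing down it reaches from about 0.25 to 0.8 m from the base axis. Payload 3.9 kg.
Tool frame: the origin (TCP) lies at the very end of the fingers, on their centre line; the grasp point (between the pads) lies 19 mm behind it; z points along the fingers, x is the direction in which the jaws open and shut, and the axes are right-handed (so a half turn about z gives the same grasp; the last joint's range is limited). The gripper opens to 85 mm and grips with 20 to 120 N. Pads are 22 mm wide; open, the fingers measure 114 mm over their backs; the gripper's body (76 mm by 85 mm) begins 54 mm behind the grasp point. The pads swing forward as they close: fully open they stand 13 mm farther back than shut.
Start: joints at [67.609, 14.897, -7.913, 67.191, 0, 90], TCP at [0.2, 0.485, 0.207] pointing down, gripper open.
Joint ranges: [-159.42, 159.42], [-47.68, 98.78], [-73.54, 78.23], [-108.79, 121.32], [-90, 84.71], [-180, 180]. Speed limits (degrees/s): [147.25, 147.25, 180, 180, 180, 180].

INTERFACE

Orientations are given as a 3x3 rotation matrix whose columns are the frame's x, y, z axes.
In Python, from bench import manip gives the robot as it stands. The module is installed in compiled form; this text tells all that it offers.
- The arm moves only by the tool move_arm, never from a script. Its argument "deltas" is a list that holds one entry, the list of rows, each a list of 7 numbers: the turn, a rotation vector about the tool's x, y, z in degrees, then the shift along the tool's x, y, z in mm, then the opening, from -1 (shut) to 1 (fully open), so that 0 is half open. A call has 1 to 10 rows; each row shifts and turns the commanded pose from where the row before left it, along the tool's axes as they then stand; what a row does not reach is not made up. A row lasts 1/10 s, in which the tool goes at most 50 mm and 8.59 degrees, less where a joint would pass 70% of its speed; a pose out of reach is approached as far as the arm can. A call is refused whole if a number of a shift passes 50 or a number of a turn 8.59, either way. A call with a gripper value outside its range is refused whole. The fingers move at their own pace and stop on an object; "newtons" is the grip in N (left out, the last holds). Time passes only in rows, so rows that do not move let the fingers close. It gives the time, the measured TCP pose, the force and the opening at its end, in the units of the state.
- manip.get_obs(): the state, without advancing time (a new reading comes with each control period).
- manip.get_image(name): name is "scene" or "side" or "wrist"; returns the picture (400x640x3 uint8, blue, green, red); there is no depth.
- manip.camera_params(name): a dict with "camera_matrix" (3x3 intrinsics, pixels), "pose" (4x4, takes a point from camera to world coordinates). Camera axes: x right, y down, z forward; pixel columns grow to the right and rows downward; lengths in m; the calibration is good to about 2 mm. A picture is of the moment at which its call begins: read the wrist's pose just before it. camera_params takes no time and is no camera call; for the wrist camera it gives the pose at the moment of the call.
- manip.hand_in(): hands the job in, once; it reports no verdict.
The state is a dict: "t": time; "joints": joint angles; "joint_velocities": joint speeds; "joint_efforts": joint torques, N m; "tcp_pos": TCP position; "eef_rot": TCP orientation; "ft_force": force on the tool from outside, world axes, zero at the start; "moment": the same for the moment, N m; "width": opening from 0.0 (shut) to 1.0 (fully open).
Only numpy, scipy, OpenCV 4.12 (cv2) and the standard library are available. Lean on these libraries where they do the work, as an engineer would, in place of code of your own. Each camera call takes 0.05 s, during which the arm holds its last target. There are 200 camera calls.

## Working session

There is one attempt and no reset: what is moved stays moved. The work goes in short steps, Python scripts to look and compute and a tool call to move; the robot and the scene stay as the last step left them, time stands still between calls to the robot, and variables do not carry over. Pictures are saved under pics/ and viewed, about 8 in all and at most 12, crops included, and the job is handed in when it is done.

Besides the shell and the picture viewer there is one more tool, called after "Request:" in YAML: its name, and indented under it one key for each argument. move_arm: Moves the arm, as the interface text tells. Its arguments: {"type":"object","properties":{"deltas":{"type":"array"},"newtons":{"type":"number"}},"required":["deltas"]}

```bash
mkdir -p pics
python3 - <<'E'
from bench import manip
import cv2,numpy as np
o=manip.get_obs();print(o['t'],o['tcp_pos'],np.round(o['eef_rot'],3).tolist(),o['width'])
for n in("scene","side"):
    p=manip.camera_params(n);im=manip.get_image(n);cv2.imwrite(f"pics/{n}0.png",im)
    np.savez(f"{n}.npz",K=p['camera_matrix'],T=p['pose'],im=im);print(n,np.round(p['camera_matrix'],1).tolist(),np.round(p['pose'],3).tolist())
E
```

```text
0.0 [0.19970388 0.48469424 0.20564029] [[0.381, 0.925, -0.001], [0.925, -0.381, -0.002], [-0.002, 0.0, -1.0]] 0.9968856005714137
scene [[444.2, 0.0, 322.8], [0.0, 444.2, 201.9], [0.0, 0.0, 1.0]] [[0.082, 0.825, -0.558, 1.18], [0.997, -0.068, 0.047, -0.03], [0.001, -0.56, -0.828, 1.119], [0.0, 0.0, 0.0, 1.0]]
side [[397.1, 0.0, 325.5], [0.0, 397.1, 198.5], [0.0, 0.0, 1.0]] [[-0.989, -0.09, 0.114, 0.399], [-0.144, 0.501, -0.853, 1.011], [0.02, -0.861, -0.509, 0.758], [0.0, 0.0, 0.0, 1.0]]
```

View pics/scene0.png

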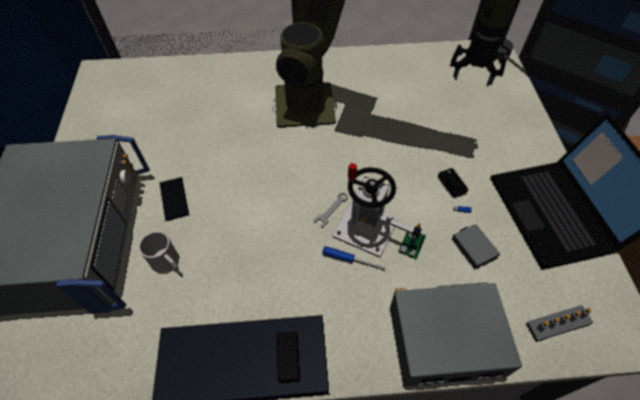

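View pics/side0.png

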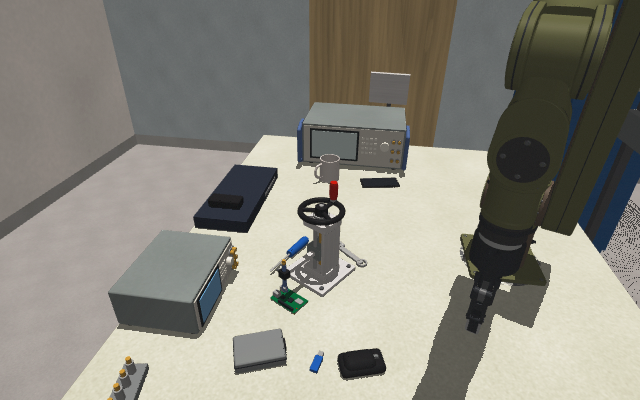

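```bash
cat > h.py <<'E'
import cv2,numpy as np
def ray(K,T,uv):
    d=np.c_[np.atleast_2d(uv),np.ones(len(np.atleast_2d(uv)))]@np.linalg.inv(K).T@T[:3,:3].T
    return T[:3,3],d/np.linalg.norm(d,axis=1)[:,None]
def plane(K,T,uv,z):
    o,d=ray(K,T,uv);return o+d*((z-o[2])/d[:,2])[:,None]
def tri(rs):
    A=0;b=0
    for o,d in rs:
        P=np.eye(3)-np.outer(d,d);A=A+P;b=b+P@o
    x=np.linalg.solve(A,b);return x,[np.linalg.norm((np.eye(3)-np.outer(d,d))@(x-o)) for o,d in rs]
def redmask(im):
    b,g,r=[im[...,i].astype(int) for i in range(3)];return ((r>70)&(r>2.2*g)&(r>2.2*b)).astype(np.uint8)
def biggest(m):
    n,l,s,c=cv2.connectedComponentsWithStats(m);i=1+s[1:,4].argmax();return l==i,s[i],c[i]
E
python3 - <<'E'
from h import *
R=[]
for n,box in(("scene",(340,155,405,215)),("side",(290,185,355,235))):
    z=np.load(n+".npz");im,K,T=z['im'],z['K'],z['T']
    m,s,c=biggest(redmask(im));print(n,"red",s,c, "plane",plane(K,T,c,.2425))
    o,d=ray(K,T,c);R.append((o,d[0]))
    x0,y0,x1,y1=box;g=np.zeros(im.shape[:2],np.uint8);g[y0:y1,x0:x1]=(im[y0:y1,x0:x1].max(2)<50)
    mm,s,c=biggest(g);pts=np.argwhere(mm)[:,::-1].astype(float);print("dark",s,c)
    h=cv2.convexHull(pts.astype(np.float32))[:,0];P=plane(K,T,h,.207)[:,:2]
    A=np.c_[2*P,np.ones(len(P))];q=np.linalg.lstsq(A,(P**2).sum(1),rcond=None)[0]
    print("circ lsq",q[:2],np.sqrt(q[2]+q[0]**2+q[1]**2),"enc",cv2.minEnclosingCircle(P.astype(np.float32)))
    cv2.imwrite(f"pics/{n}crop.png",cv2.resize(np.hstack([im[y0-25:y1+15,x0-20:x1+20],cv2.cvtColor(g*255,cv2.COLOR_GRAY2BGR)[y0-25:y1+15,x0-20:x1+20]]),None,fx=3,fy=3,interpolation=0))
print(tri(R))
a,b=[cv2.imread(f"pics/{n}crop.png") for n in("scene","side")]
w=max(a.shape[1],b.shape[1]);f=lambda i:cv2.copyMakeBorder(i,0,0,0,w-i.shape[1],cv2.BORDER_CONSTANT)
cv2.imwrite("pics/c.png",np.vstack([f(a),f(b)]))
E
```

```text
scene red [349 164   7   6  33] [352.09090909 166.24242424] plane [[0.48651972 0.1016872  0.2425    ]]
dark [ 348  168   48   47 1066] [369.36491557 192.7326454 ]
circ lsq [0.53837241 0.14006104] 0.0704156591908104 enc ((0.5399085879325867, 0.13411098718643188), 0.078823022544384)
side red [330 181   8  19 141] [333.33333333 189.85815603] plane [[0.50046409 0.09692824 0.2425    ]]
dark [298 198  47  27 741] [320.22672065 211.39946019]
circ lsq [0.52549551 0.14725084] 0.06392144804279129 enc ((0.5251098871231079, 0.14703316986560822), 0.06688275933265686)
(array([0.49646246, 0.10207928, 0.24866114]), [np.float64(0.004317494287570151), np.float64(0.004317494287570285)])
```

View pics/c.png

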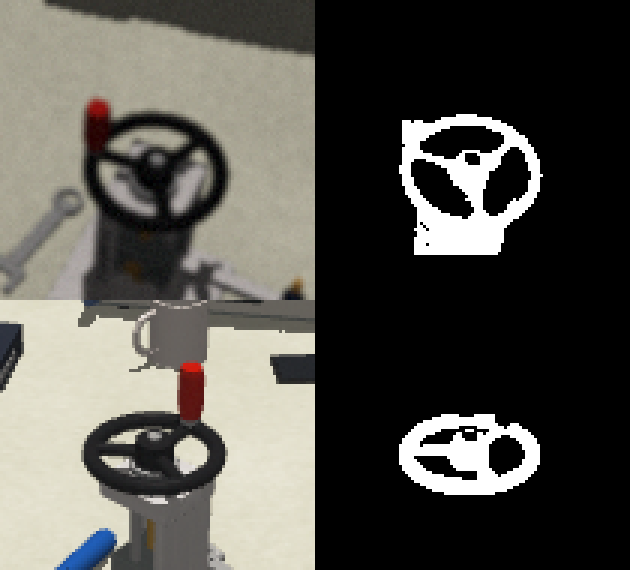

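```bash
cat >> h.py <<'E'
def redmask2(im):
    b,g,r=[im[...,i].astype(int) for i in range(3)];return ((r>40)&(r>1.8*g)&(r>1.8*b)).astype(np.uint8)
E
python3 - <<'E'
from h import *
R=[];H=[];W=[]
for n,box,hub,ell in(("scene",(340,155,405,215),(371.7,182.5),(348.7,396,167.3,207.3)),("side",(290,185,355,235),(322,205.3),(297.3,345.3,197.3,225.7))):
    z=np.load(n+".npz");im,K,T=z['im'],z['K'],z['T']
    m=redmask2(im);k=np.zeros_like(m);k[box[1]-15:box[3],box[0]:box[2]]=1
    m,s,c=biggest(m*k);print(n,s,c);o,d=ray(K,T,c);R.append((o,d[0]));print(plane(K,T,c,.2425))
    o,d=ray(K,T,hub);H.append((o,d[0]));print("hub",plane(K,T,hub,.221))
    x0,x1,y0,y1=ell;cx,cy=(x0+x1)/2,(y0+y1)/2;print("rim",plane(K,T,[(x0,cy),(x1,cy),(cx,y0),(cx,y1),(cx,cy)],.207).round(4).tolist())
    o,d=ray(K,T,(cx,cy));W.append((o,d[0]))
print(tri(R));print(tri(H));print(tri(W))
E
```

```text
scene [349 163   7  15  63] [351.6984127 168.3015873]
[[0.49299934 0.09991754 0.2425    ]]
hub [[0.52544717 0.14786559 0.221     ]]
rim [[0.5255, 0.0903, 0.207], [0.5353, 0.2099, 0.207], [0.4663, 0.1595, 0.207], [0.5906, 0.1413, 0.207], [0.5304, 0.1501, 0.207]]
side [330 181   8  19 142] [333.35915493 189.80985915]
[[0.50042991 0.09665626 0.2425    ]]
hub [[0.52318376 0.14493854 0.221     ]]
rim [[0.5845, 0.1638, 0.207], [0.4623, 0.1421, 0.207], [0.5347, 0.0813, 0.207], [0.5137, 0.2168, 0.207], [0.5236, 0.153, 0.207]]
(array([0.49832187, 0.10005495, 0.24604737]), [np.float64(0.002172217598943643), np.float64(0.002172217598943783)])
(array([0.52407077, 0.14732293, 0.2213913 ]), [np.float64(0.0014766352474049748), np.float64(0.0014766352474049197)])
(array([0.52571118, 0.15010179, 0.20364019]), [np.float64(0.002064791711193681), np.float64(0.0020647917111937947)])
```

Request:
move_arm:
  deltas:
    - [[0, 0, 0, 0, 0, -30, -1], [0, 0, 0, 0, 0, -40, -1], [0, 0, 0, 0, 0, -30, -1], [0, 0, 0, -16.5, 33, 0, -1], [0, 0, 0, -16.5, 33, 0, -1], [0, 0, 0, -16.5, 33, 0, -1], [0, 0, 0, -16.5, 33, 0, -1], [0, 0, 0, -16.5, 33, 0, -1], [0, 0, 0, -16.5, 33, 0, -1], [0, 0, 0, -16.5, 33, 0, -1]]
  newtons: 20

```text
t: 1.1
tcp_pos: [0.3701, 0.2892, 0.3061]
eef_rot: [[0.381, 0.925, -0.001], [0.925, -0.381, -0.0], [-0.001, -0.0, -1.0]]
ft_force: [0.4, -0.1, 0.0]
width: -0.001
```

Request:
move_arm:
  deltas:
    - [[0, 0, 0, -16.5, 33, 0, -1], [0, 0, 0, -16.5, 33, 0, -1], [0, 0, 0, -16.5, 33, 0, -1], [0, 0, 0, -16.5, 33, 0, -1], [0, 0, 0, -16.5, 33, 0, -1], [0, 0, 0, 0, 0, 0, -1], [0, 0, 0, 0, 0, 0, -1]]

```text
t: 1.8
tcp_pos: [0.4906, 0.1509, 0.3058]
eef_rot: [[0.383, 0.924, -0.002], [0.924, -0.383, -0.0], [-0.001, -0.002, -1.0]]
ft_force: [0.2, -0.4, -0.5]
width: 0.003
```

Run:
```python
from h import *
from bench import manip
p=manip.camera_params("wrist");im=manip.get_image("wrist");cv2.imwrite("pics/w1.png",im)
K,T=p['camera_matrix'],p['pose'];np.savez("wrist.npz",K=K,T=T,im=im);print(np.round(T,3).tolist(),K[0,0])
m,s,c=biggest(redmask2(im));print(s,c,plane(K,T,c,.2425),plane(K,T,c,.2675))
```

```text
[[0.383, 0.88, 0.282, 0.418], [0.924, -0.364, -0.118, 0.18], [-0.001, 0.305, -0.952, 0.473], [0.0, 0.0, 0.0, 1.0]] 279.3619788595025
[258 223  30  41 854] [273.1088993  244.12997658] [[0.50278972 0.09607427 0.2425    ]] [[0.49359131 0.10522712 0.2675    ]]
```

View pics/w1.png

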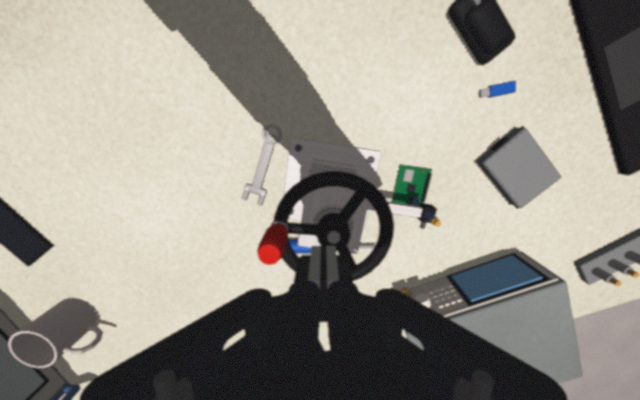

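Run:
```python
from h import *
z=np.load("wrist.npz");K,T,im=z['K'],z['T'],z['im']
P=lambda u,h:plane(K,T,u,h)[0].round(4)[:2]
print("hub",P((333,237),.221),"rim ctr",P((333.5,227),.207))
for u in[(275,227),(392,227),(333.5,172),(333.5,282)]:print(P(u,.207))
print("top",P((269,254),.2675),"base",P((281,227),.2175))
g=(im.max(2)<45).astype(np.uint8)
# rim outer edge: upper arc only, cast rays outward->in from (333,227)
pts=[]
for a in np.deg2rad(np.r_[-170:-5:3]):
    for r in np.arange(75,40,-.5):
        u=(333+r*np.cos(a),227+r*np.sin(a))
        if g[int(round(u[1])),int(round(u[0]))]: pts.append(u);break
Q=plane(K,T,np.array(pts),.207)[:,:2]
for k in range(3):
    A=np.c_[2*Q,np.ones(len(Q))];q=np.linalg.lstsq(A,(Q**2).sum(1),rcond=None)[0];r=np.sqrt(q[2]+q[0]**2+q[1]**2)
    e=np.hypot(*(Q-q[:2]).T)-r;print(q[:2],r,len(Q),e.std());Q=Q[abs(e)<.002]
```

```text
hub [0.5262 0.1459] rim ctr [0.5221 0.1486]
[0.4992 0.0932]
[0.545 0.204]
[0.4692 0.1698]
[0.5823 0.1245]
top [0.5003 0.0983] base [0.4982 0.1021]
[0.52352619 0.14754088] 0.05904914723911836 55 0.00041346583529967975
[0.52352619 0.14754088] 0.05904914723911836 55 0.00041346583529967975
[0.52352619 0.14754088] 0.05904914723911836 55 0.00041346583529967975
```

Request:
move_arm:
  deltas:
    - [[0, 0, 0, -16, 34, 0, -1], [0, 0, 0, -16, 34.4, 0, -1], [0, 0, 0, 0, 0, 0, -1], [0, 0, 0, 0, 0, 0, -1], [0, 0, 0, 0, 0, 25, -1], [0, 0, 0, 0, 0, 25, -1], [0, 0, 0, 0, 0, 24, -1], [0, 0, 0, 0, 0, 0, -1], [0, 0, 0, 0, 0, 0, -1]]

```text
t: 2.75
tcp_pos: [0.5407, 0.097, 0.233]
eef_rot: [[0.379, 0.925, -0.001], [0.925, -0.379, 0.0], [-0.0, -0.001, -1.0]]
ft_force: [0.5, 0.5, 0.5]
width: 0.0
```

Run:
```python
import numpy as np
from bench import manip
o=manip.get_obs();p=o['tcp_pos'];R=o['eef_rot'];print(o['t'],p,o['ft_force'])
c=np.array([.5245,.1475]);d=p[:2]-c;a0=np.rad2deg(np.arctan2(d[1],d[0]));print(a0,np.hypot(*d))
a=np.deg2rad(-72-6*np.arange(61));W=c+.055*np.c_[np.cos(a),np.sin(a)]
t=(W@R[:2,:2]*1000).round(0)  # tool x,y
D=np.diff(t,axis=0).astype(int)
for i in range(6):print(D[10*i:10*i+10].tolist())
```

```text
2.75 [0.54067295 0.0969955  0.23301865] [0.45283397 0.50393228 0.53304773]
-72.24348425401159 0.0530308295037392
[[-3, -5], [-3, -5], [-3, -5], [-1, -5], [-2, -6], [0, -5], [-1, -6], [1, -6], [1, -6], [2, -5]]
[[2, -5], [3, -6], [3, -4], [4, -5], [4, -4], [4, -3], [5, -3], [6, -2], [5, -2], [6, -2]]
[[5, 0], [6, -1], [6, 1], [5, 1], [6, 2], [5, 2], [5, 3], [5, 3], [4, 4], [4, 4]]
[[4, 4], [3, 5], [2, 6], [2, 5], [1, 6], [1, 5], [0, 6], [0, 6], [-1, 5], [-2, 6]]
[[-2, 5], [-3, 5], [-3, 5], [-4, 4], [-4, 4], [-5, 4], [-5, 3], [-5, 2], [-5, 2], [-6, 2]]
[[-6, 0], [-5, 0], [-6, 0], [-6, -1], [-5, -2], [-6, -2], [-5, -3], [-4, -3], [-5, -4], [-4, -4]]
```

Request:
move_arm:
  deltas:
    - [[0, 0, 0, -3, -5, 0, -1], [0, 0, 0, -3, -5, 0, -1], [0, 0, 0, -3, -5, 0, -1], [0, 0, 0, -1, -5, 0, -1], [0, 0, 0, -2, -6, 0, -1], [0, 0, 0, 0, -5, 0, -1], [0, 0, 0, -1, -6, 0, -1], [0, 0, 0, 1, -6, 0, -1], [0, 0, 0, 1, -6, 0, -1], [0, 0, 0, 2, -5, 0, -1]]

```text
t: 3.75
tcp_pos: [0.4875, 0.108, 0.2325]
eef_rot: [[0.381, 0.925, -0.001], [0.925, -0.381, -0.001], [-0.001, -0.0, -1.0]]
ft_force: [2.4, -2.1, 2.6]
width: -0.0
```

```bash
cat > chk.py <<'E'
from h import *
from bench import manip
import sys
o=manip.get_obs();p=o['tcp_pos'];c=np.array([.5245,.1475]);d=p[:2]-c
print("t",o['t'],p.round(4),"ang",np.rad2deg(np.arctan2(d[1],d[0])).round(1),"r",np.hypot(*d).round(4),o['ft_force'].round(1))
for n,box in(("scene",(325,120,425,225)),("side",(270,150,375,250))):
    im=manip.get_image(n);z=np.load(n+".npz");K,T=z['K'],z['T']
    x0,y0,x1,y1=box
    for I in(z['im'],im):
        m=redmask2(I);k=np.zeros_like(m);k[y0:y1,x0:x1]=1
        try:
            m,s,cc=biggest(m*k);q=plane(K,T,cc,.2425)[0];print(n,s,cc.round(2),q.round(4),"ang",np.rad2deg(np.arctan2(*(q[:2]-c)[::-1])).round(1))
        except ValueError:print(n,"no red")
    if len(sys.argv)>1:cv2.imwrite(f"pics/{sys.argv[1]}_{n}.png",cv2.resize(np.hstack([z['im'][y0:y1,x0:x1],im[y0:y1,x0:x1]]),None,fx=3,fy=3,interpolation=0))
E
python3 chk.py a; python3 -c "
import cv2,numpy as np
a,b=[cv2.imread(f'pics/a_{n}.png') for n in('scene','side')];w=min(a.shape[1],b.shape[1]);i=np.vstack([a[:300,:w],b[:300,:w]]);cv2.imwrite('pics/a.png',i)"
```

```text
t 3.75 [0.4875 0.108  0.2325] ang -133.1 r 0.0541 [ 2.4 -2.1  2.6]
scene [349 163   7  15  63] [351.7 168.3] [0.493  0.0999 0.2425] ang -123.5
scene [359 162   6   9  25] [362.  166.2] [0.4884 0.1266 0.2425] ang -149.9
side [330 181   8  19 142] [333.36 189.81] [0.5004 0.0967 0.2425] ang -115.3
side [338 187   9  20 151] [341.98 196.69] [0.4739 0.1286 0.2425] ang -159.5
```

View pics/a.png

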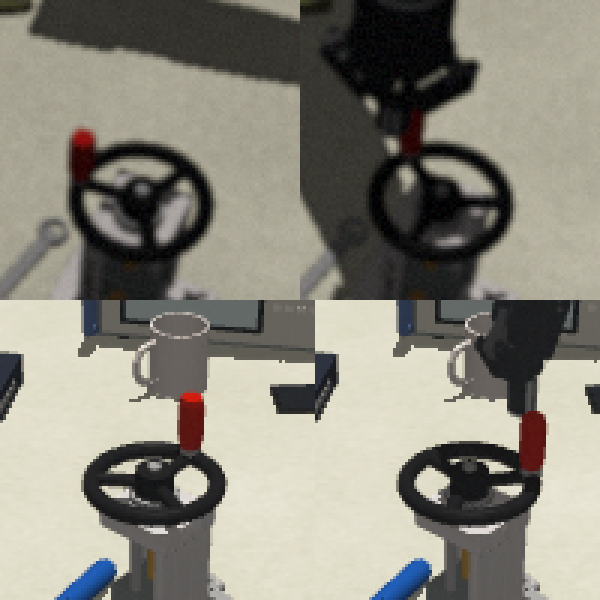

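Request:
move_arm:
  deltas:
    - [[0, 0, 0, 2, -5, 0, -1], [0, 0, 0, 3, -6, 0, -1], [0, 0, 0, 3, -4, 0, -1], [0, 0, 0, 4, -5, 0, -1], [0, 0, 0, 4, -4, 0, -1], [0, 0, 0, 4, -3, 0, -1], [0, 0, 0, 5, -3, 0, -1], [0, 0, 0, 6, -2, 0, -1], [0, 0, 0, 5, -2, 0, -1], [0, 0, 0, 6, -2, 0, -1]]

```text
t: 4.85
tcp_pos: [0.4709, 0.161, 0.2323]
eef_rot: [[0.381, 0.925, -0.001], [0.925, -0.381, -0.0], [-0.001, -0.001, -1.0]]
ft_force: [-0.7, -3.5, -0.3]
width: 0.001
```

Request:
move_arm:
  deltas:
    - [[0, 0, 0, 5, 0, 0, -1], [0, 0, 0, 6, -1, 0, -1], [0, 0, 0, 6, 1, 0, -1], [0, 0, 0, 5, 1, 0, -1], [0, 0, 0, 6, 2, 0, -1], [0, 0, 0, 5, 2, 0, -1], [0, 0, 0, 5, 3, 0, -1], [0, 0, 0, 5, 3, 0, -1], [0, 0, 0, 4, 4, 0, -1], [0, 0, 0, 4, 4, 0, -1]]

```text
t: 5.85
tcp_pos: [0.5085, 0.2011, 0.2324]
eef_rot: [[0.381, 0.925, -0.0], [0.925, -0.381, 0.001], [0.001, -0.001, -1.0]]
ft_force: [-3.4, -0.2, -0.4]
width: -0.002
```

```bash
python3 chk.py b
```

```text
t 5.85 [0.5085 0.2011 0.2324] ang 106.6 r 0.0559 [-3.4 -0.2 -0.4]
scene [349 163   7  15  63] [351.7 168.3] [0.493  0.0999 0.2425] ang -123.5
scene [391 170   9  17  75] [395.16 177.37] [0.5302 0.2038 0.2425] ang 84.2
side [330 181   8  19 142] [333.36 189.81] [0.5004 0.0967 0.2425] ang -115.3
side [311 199   9  21 175] [315.01 209.11] [0.5323 0.2001 0.2425] ang 81.6
```

Handle at about 83°, the finger 24° behind it; continuing.

Request:
move_arm:
  deltas:
    - [[0, 0, 0, 4, 4, 0, -1], [0, 0, 0, 3, 5, 0, -1], [0, 0, 0, 2, 6, 0, -1], [0, 0, 0, 2, 5, 0, -1], [0, 0, 0, 1, 6, 0, -1], [0, 0, 0, 1, 5, 0, -1], [0, 0, 0, 0, 6, 0, -1], [0, 0, 0, 0, 6, 0, -1], [0, 0, 0, -1, 5, 0, -1], [0, 0, 0, -2, 6, 0, -1]]

```text
t: 6.95
tcp_pos: [0.5626, 0.1894, 0.2326]
eef_rot: [[0.381, 0.925, 0.001], [0.925, -0.381, 0.001], [0.001, 0.0, -1.0]]
ft_force: [-1.3, 1.6, -1.5]
width: 0.003
```

Request:
move_arm:
  deltas:
    - [[0, 0, 0, -2, 5, 0, -1], [0, 0, 0, -3, 5, 0, -1], [0, 0, 0, -3, 5, 0, -1], [0, 0, 0, -4, 4, 0, -1], [0, 0, 0, -4, 4, 0, -1], [0, 0, 0, -5, 4, 0, -1], [0, 0, 0, -5, 3, 0, -1], [0, 0, 0, -5, 2, 0, -1], [0, 0, 0, -5, 2, 0, -1], [0, 0, 0, -6, 2, 0, -1]]

```text
t: 7.95
tcp_pos: [0.5795, 0.1363, 0.2327]
eef_rot: [[0.381, 0.925, 0.001], [0.925, -0.381, 0.0], [0.0, 0.001, -1.0]]
ft_force: [0.4, 3.2, 0.4]
width: -0.005
```

```bash
python3 chk.py c
```

```text
t 7.95 [0.5795 0.1363 0.2327] ang -11.5 r 0.0561 [0.4 3.2 0.4]
scene [349 163   7  15  63] [351.7 168.3] [0.493  0.0999 0.2425] ang -123.5
scene [359 186   9  17  97] [362.89 193.46] [0.572  0.1177 0.2425] ang -32.1
side [330 181   8  19 142] [333.36 189.81] [0.5004 0.0967 0.2425] ang -115.3
side [303 182   8  19 107] [307.01 192.51] [0.5665 0.1234 0.2425] ang -29.9
```

Request:
move_arm:
  deltas:
    - [[0, 0, 0, -6, 0, 0, -1], [0, 0, 0, -5, 0, 0, -1], [0, 0, 0, -6, 0, 0, -1], [0, 0, 0, -6, -1, 0, -1], [0, 0, 0, -5, -2, 0, -1], [0, 0, 0, -6, -2, 0, -1], [0, 0, 0, -5, -3, 0, -1], [0, 0, 0, -4, -3, 0, -1], [0, 0, 0, -5, -4, 0, -1], [0, 0, 0, -4, -4, 0, -1]]

```text
t: 9.05
tcp_pos: [0.5414, 0.0953, 0.2325]
eef_rot: [[0.381, 0.925, 0.0], [0.925, -0.381, -0.001], [-0.001, 0.0, -1.0]]
ft_force: [3.9, 0.5, 0.2]
width: -0.001
```

Request:
move_arm:
  deltas:
    - [[0, 0, 0, -3, -5, 0, -1], [0, 0, 0, 0, 0, 0, -1], [0, 0, 0, 0, 0, 0, -1]]

```text
t: 9.35
tcp_pos: [0.5348, 0.0947, 0.2324]
eef_rot: [[0.381, 0.925, -0.002], [0.925, -0.381, -0.001], [-0.001, -0.002, -1.0]]
ft_force: [0.1, 0.2, 0.7]
width: -0.002
```

```bash
python3 chk.py d; python3 -c "
import cv2,numpy as np
a,b=[cv2.imread(f'pics/d_{n}.png') for n in('scene','side')];w=min(a.shape[1],b.shape[1]);i=np.vstack([a[:300,:w],b[:300,:w]]);cv2.imwrite('pics/d.png',i)"
```

```text
t 9.35 [0.5348 0.0947 0.2324] ang -78.9 r 0.0538 [0.1 0.2 0.7]
scene [349 163   7  15  63] [351.7 168.3] [0.493  0.0999 0.2425] ang -123.5
scene [349 182   2   2   3] [349.67 182.33] [0.5362 0.0897 0.2425] ang -78.6
side [330 181   8  19 142] [333.36 189.81] [0.5004 0.0967 0.2425] ang -115.3
side [326 180   8  19 142] [329.5  188.89] [0.5112 0.0936 0.2425] ang -103.9
```

View pics/d.png

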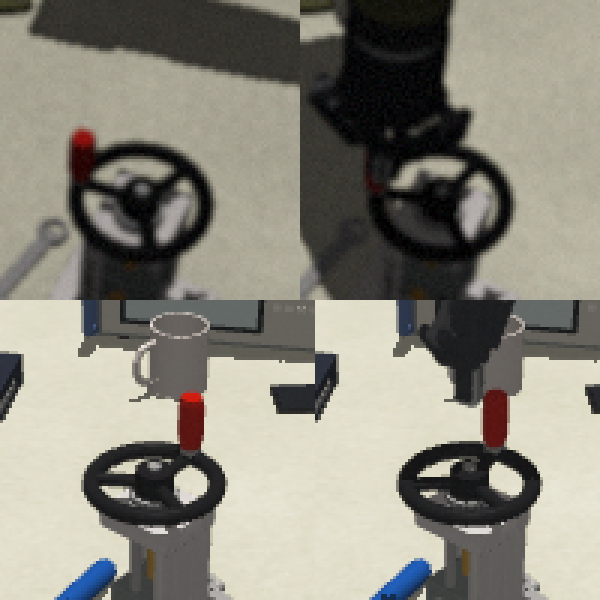

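Request:
move_arm:
  deltas:
    - [[0, 0, 0, -2.5, -4.3, 0, -1], [0, 0, 0, -2.5, -4.3, 0, -1], [0, 0, 0, 0, 0, 0, -1], [0, 0, 0, 0, 0, 0, -1]]

```text
t: 9.85
tcp_pos: [0.5256, 0.0935, 0.2325]
eef_rot: [[0.381, 0.925, -0.001], [0.925, -0.381, -0.0], [-0.0, -0.001, -1.0]]
ft_force: [0.9, -0.1, -0.1]
width: 0.001
```

```bash
python3 chk.py e
```

```text
t 9.85 [0.5256 0.0935 0.2325] ang -88.8 r 0.054 [ 0.9 -0.1 -0.1]
scene [349 163   7  15  63] [351.7 168.3] [0.493  0.0999 0.2425] ang -123.5
scene [349 179   2   2   2] [349.5 179.5] [0.5275 0.0903 0.2425] ang -87.0
side [330 181   8  19 142] [333.36 189.81] [0.5004 0.0967 0.2425] ang -115.3
side [329 181   8  19 143] [332.43 189.85] [0.5028 0.0973 0.2425] ang -113.4
```

Request:
move_arm:
  deltas:
    - [[0, 0, 0, -0.7, -1.7, 0, -1], [0, 0, 0, 0, 0, 0, -1], [0, 0, 0, 0, 0, 0, -1], [0, 0, 0, 3, 7, 0, -1], [0, 0, 0, 3, 7, 0, -1], [0, 0, 0, 0, 0, -30, -1], [0, 0, 0, 0, 0, -40, -1], [0, 0, 0, 0, 0, -40, -1], [0, 0, 0, 0, 0, 0, -1]]

```text
t: 10.85
tcp_pos: [0.5422, 0.0944, 0.348]
eef_rot: [[0.381, 0.925, 0.009], [0.925, -0.381, 0.002], [0.005, 0.008, -1.0]]
ft_force: [1.0, 0.6, 0.1]
width: 0.0
```

Request:
move_arm:
  deltas:
    - [[0, 0, 0, 16, -33, 0, -1], [0, 0, 0, 16, -33, 0, -1], [0, 0, 0, 16, -33, 0, -1], [0, 0, 0, 16, -33, 0, -1], [0, 0, 0, 16, -33, 0, -1], [0, 0, 0, 16, -33, 0, -1], [0, 0, 0, 16, -33, 0, -1], [0, 0, 0, 16, -33, 0, -1], [0, 0, 0, 16, -33, 0, -1], [0, 0, 0, 16, -33, 0, -1]]

```text
t: 11.85
tcp_pos: [0.2942, 0.3685, 0.3419]
eef_rot: [[0.381, 0.925, -0.001], [0.925, -0.381, -0.001], [-0.001, -0.001, -1.0]]
ft_force: [1.5, 1.2, -0.9]
width: 0.003
```

Request:
move_arm:
  deltas:
    - [[0, 0, 0, 16, -33, 0, -1], [0, 0, 0, 16, -33, 0, -1], [0, 0, 0, 0, 0, 0, -1], [0, 0, 0, 0, 0, 0, -1], [0, 0, 0, 0, 0, 0, -1]]

```text
t: 12.35
tcp_pos: [0.2469, 0.4217, 0.3421]
eef_rot: [[0.382, 0.924, -0.0], [0.924, -0.382, -0.001], [-0.001, 0.0, -1.0]]
ft_force: [0.1, 0.4, 0.3]
width: 0.0
```

```bash
python3 chk.py f; python3 -c "
import cv2,numpy as np
a,b=[cv2.imread(f'pics/f_{n}.png') for n in('scene','side')];w=min(a.shape[1],b.shape[1]);i=np.vstack([a[:300,:w],b[:300,:w]]);cv2.imwrite('pics/f.png',i)"
```

```text
t 12.35 [0.2469 0.4217 0.3421] ang 135.4 r 0.3901 [0.1 0.4 0.3]
scene [349 163   7  15  63] [351.7 168.3] [0.493  0.0999 0.2425] ang -123.5
scene [349 164   7  14  60] [351.97 168.45] [0.4935 0.1005 0.2425] ang -123.4
side [330 181   8  19 142] [333.36 189.81] [0.5004 0.0967 0.2425] ang -115.3
side [329 180   8  20 143] [332.57 189.66] [0.5026 0.0962 0.2425] ang -113.1
```

View pics/f.png

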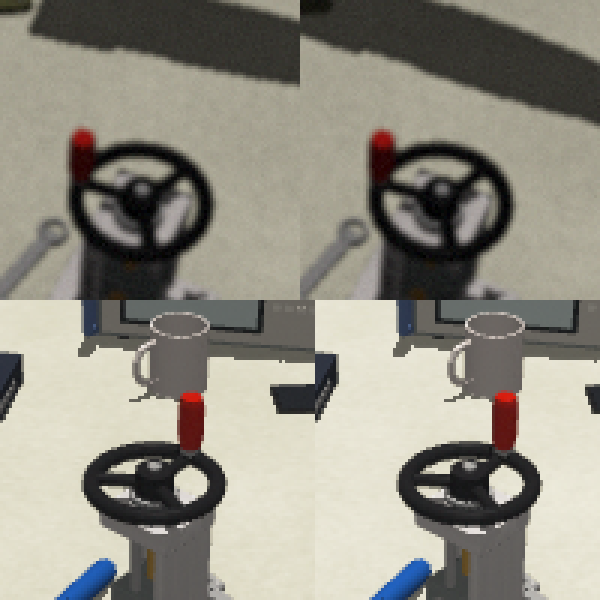

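Run:
```python
from h import *
from bench import manip
for n,(x0,y0,x1,y1) in(("scene",(343,158,362,190)),("side",(322,174,345,206))):
    ims=[manip.get_image(n) for _ in range(3)];z=np.load(n+".npz")
    for I in(z['im'],np.mean(ims,0)):
        I=I.astype(float)[y0:y1,x0:x1];w=np.clip(I[...,2]-I[...,:2].max(2)-12,0,None);Y,X=np.mgrid[y0:y1,x0:x1]
        print(n,(w*X).sum()/w.sum(),(w*Y).sum()/w.sum(),w.sum())
    K,T=z['K'],z['T'];Ti=np.linalg.inv(T)
    for a in(-118,-117):
        q=Ti@np.r_[.5245+.055*np.cos(np.deg2rad(a)),.1475+.055*np.sin(np.deg2rad(a)),.25,1];u=K@q[:3];print(a,u[:2]/u[2])
```

```text
scene 352.1171434131154 168.0881494454174 5139.0
scene 351.9704240713415 168.41175338423042 5195.666666666667
-118 [351.74227947 168.23682763]
-117 [351.60598653 168.51616862]
side 333.3513339466421 188.1815087396504 10870.0
side 332.9505824319506 188.03340068940923 11217.333333333332
-118 [333.99230234 187.80699778]
-117 [333.6935794  187.69861331]
```

```bash
python3 -c "
from bench import manip
print(manip.hand_in())"
```

```text
the job is handed in; nothing more can be done
None
```

I pushed the hand wheel clockwise through one full turn by its red handle, using the closed fingertips and no grip. I then backed off, lifted clear and handed the job in at about 12.7 s. Contact forces stayed around 4 N.

**Handle position:** in the last check the scene and side cameras agreed that the handle is about 1.2° short of where it started. A coarser check just before that had disagreed, reading about 0° short in the scene view and about 2° in the side view. I left the last degree as it was, since pushing again risked going past the full turn.

**Not checked:** I did not measure the probe's 5 mm rise. I also did not measure whether the board and other loose items moved. The arm worked only above the wheel rim and saw no unexpected forces.

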